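Set the loop-antenna trimmer: bottom it, back off a quarter turn, close the guard

ROBOT

A 7-joint arm with a two-finger parallel gripper is mounted at the origin on the work surface. World frame = base frame: x ahead of the robot, y to its left, z up, the work surface at z = 0. Lengths are in m, angles in rad, forces in N, time in s.
With the tool pointing down it reaches from about 0.4 to 0.85 m from the base axis. Payload 10.4 kg.
Tool frame: the origin (TCP) lies at the very end of the fingers, on their centre line; the grasp point (between the pads) lies manip.hold_point_z behind it (manip.hold_point_z is the distance from the TCP to the grasp point, in m); z points along the fingers, y is the direction in which the jaws open and shut (so a half turn about z gives the same grasp; the last joint's range is limited). The gripper opens to 85 mm and grips with 20 to 120 N. Pads are 22 mm wide; open, the fingers measure 114 mm over their backs; the gripper's body (76 mm by 85 mm) begins 54 mm behind the grasp point. The pads swing forward as they close: fully open they stand 13 mm farther back than shut.
Start: joints at [-1.164, 0.332, -0.065, 1.46, 0.022, 1.35, -0.088], TCP at [0.26, 0.568, 0.211] pointing down, gripper open.
Joint ranges: [-2.6, 2.6], [-0.5, 2.12], [-1.47, 1.34], [0.16, 2.42], [-1.27, 4.41], [0.06, 2.06], [-2.6, 2.6]. Speed limits (rad/s): [2.22, 2.22, 2.79, 2.79, 3.14, 3.14, 3.14].

INTERFACE

Orientations are given as a unit quaternion [x, y, z, w].
In Python, from workcell import manip gives the robot as it stands.
- The arm moves only by the tool jog_arm, never from a script. Its arguments are lists of equal length, an entry for each row: "translation": the shift along the world's x, y, z in mm, a list of three; "turn": the turn about the world's z in degrees. In form: {"translation": [[x, y, z], ...], "turn": [turn, ...]}. A call has 1 to 12 rows; each row is the pose to reach, as a shift and turn from the pose measured when the call began; what a row does not reach only later rows make up. A row lasts 1/12 s, in which the tool goes at most 41.7 mm and 7.16 degrees, less where a joint would pass 70% of its speed; a pose out of reach is approached as far as the arm can. A call with a gripper value outside its range is refused whole. "grip" is the finger opening in mm, from 0 to 85.4, set as the call begins (left out, the last holds). The fingers move at their own pace and stop on an object; "grip_force" is the grip in N (left out, the last holds). Time passes only in rows, so rows that repeat a pose let the fingers close. It gives the time, the measured TCP pose, the force and the opening at its end, in the units of the state.
- manip.get_obs(): the state, without advancing time (a new reading comes with each control period).
- manip.camera(name): name is "side" or "top" or "wrist"; returns a dict with "frame" (480x640x3 uint8, red, green, blue), "mtx" (3x3 intrinsics, pixels), "k1" (the pictures are not rectified: a ray, as slopes to the right and down, at radius r is drawn at 1 + k1 r^2 times it, then the intrinsics apply), "pose" (4x4, takes a point from camera to world coordinates). Camera axes: x right, y down, z forward; pixel columns grow to the right and rows downward; lengths in m; the calibration is good to about 2 mm. A picture is of the moment at which its call begins. There is no depth.
- manip.hand_in(): hands the job in, once; it reports no verdict.
Trained networks look in a picture, given as the dict that the camera call returned (one of the last four; its "shot" number tells which), for a name from the list of things; names that differ only in an ending like _2 or _b are one class to them, and where a whole thing is asked for, a point or a joint stands for the part that bears it (a point fixed in the world has none). Each returns a list of dicts, best first, with "confidence" (0 to 1); they miss things now and then, are a little off and sometimes report something else, mostly with a low value. They report only what shows in the picture. A call takes as long as a camera call.
- manip.outline_of(picture, label): "mask" (480x640 bool, what is visible of it) and "extent" ([left, top, right, bottom] in pixels, round what is visible of it).
- manip.pinpoint(picture, label): "at" ([column, row] in pixels: a listed point, or the origin of a listed thing).
The state is a dict: "clock": time; "joint_pos": joint angles; "joint_velocities": joint speeds; "tau": joint torques, N m; "position": TCP position; "ee_rot": TCP orientation; "ft_force": force on the tool from outside, world axes, zero at the start; "torque": the same for the moment, N m; "grip_width": opening from 0.0 (shut) to 1.0 (fully open).
Only numpy, scipy, OpenCV 4.12 (cv2) and the standard library are available. Lean on these libraries where they do the work, as an engineer would, in place of code of your own. Each camera call takes 0.05 s, during which the arm holds its last target. There are 200 camera calls.

TASK

On the grey tuning box, turn the brass thumbscrew clockwise (seen from above) until you feel it bottom finger-tight, without forcing it, then back it off a quarter turn so that its white needle stands square to the red marker that it has carried along. Then swing the clear guard fully over the thumbscrew and let go. Never touch the red marker ring with the fingers, and leave everything else lying where it is.

Things in the scene. Friction and masses are not known exactly. Their poses are not given: they have to be found in the camera images.
- tuner: Fixed grey metal box, 150 (its x) x 240 (its y) x 70 mm high, origin at the centre of its underside. On its top: the thumbscrew (axis at x 0, y -60 mm) and the guard's pillar (x 0, y +30 mm, 14 mm thick). Position and yaw vary.
- thumbscrew: Brass thumbscrew turning about its vertical axis; it does not rise or sink. Origin on the axis, level with the box's top (70 mm above the table). Upright wing to grip: 46 mm long along its x, 12 mm thick along y, 20 to 56 mm above the origin. White needle and a white dot on the wing's top point to +x. A steel pin near the needle reaches 16 mm above the origin. Clockwise from above: its yaw falls.
- screw_grip (a point): Point to grip the wing, on the axis 42 mm above the box's top. Torque: free turning 0.06 N m, 0.08 while carrying the marker. It bottoms at an unknown angle 1.1 to 2.6 rad clockwise of the start; beyond that torque rises springily, 3 N m per rad. Finger-tight: 0.25 to 0.5 N m held 0.3 s (best 0.35 to 0.4); above 0.6 the trimmer is crushed. Backed off, the spring unwinds with the screw.
- marker: Red ring under the thumbscrew, 60 mm wide, top 7 mm above the box's top (a steel lug on it to 14 mm), red pointer along its +x to 44 mm from the axis; same axis and origin as the screw. Turned clockwise, the screw picks it up when needle and red pointer have the same yaw and carries it; backed off, it stays where the screw bottomed. Quarter turn off: screw yaw = marker yaw + 1.57.
- needle_tip (a point): Tip of the thumbscrew's white needle, 30 mm from the axis, on the thumbscrew's +x, 16.5 mm above the box's top.
- guard_pivot (a point): Centre of the guard's pivot on the pillar, 133 mm above the table, 90 mm from the thumbscrew's axis.
- guard_window (a point): Centre of the guard's clear plate: 56 mm wide, yellow rim, 46 to 121 mm from the pivot, 135 to 139 mm above the table (9 mm over the screw). 90 mm from the pivot; over the screw's axis when closed. The guard turns about the vertical through the pivot, stays where left (0.05 N m), starts 1.9 to 2.4 rad open, closes clockwise from above to a firm stop.
- guard_tab (a point): Point in the upright black round tab of the guard, 14 mm thick, rising from 138 to 178 mm above the table; this point is 168 mm above the table, 60 mm from the pivot on the line from pivot to window.
- screwdriver: Bystander: orange screwdriver 170 mm long lying in front of the box.
- adapter: Bystander: brass adapter 18 mm wide, 24 mm high, standing on the box's top, far from the screw.
- radio: Bystander: olive handheld radio lying face up beside the box, 110 x 58 x 34 mm, with a thin stub aerial 90 mm long.
- tape: Bystander: black roll of tape, 90 mm wide, 24 mm high.
- meter: Bystander: yellow meter lying flat, 150 x 75 x 35 mm.
- mug: Bystander: white mug, 80 mm wide, 90 mm high.
- battery: Bystander: blue battery pack 70 x 45 x 22 mm.

How it is judged:
By the outcome, as a careful person would: the job done as asked, in the order asked, and still so for the second after the job is handed in, with the robot touching nothing.
It also fails if it takes over 67 s, if anything falls off the work surface, if the arm or the gripper's body presses on something with over 40 N, if the wrist force passes 120 N, or if a joint passes its speed limit or range.

## Working session

There is one attempt and no reset: what is moved stays moved. The work goes in short steps, Python scripts to look and compute and a tool call to move; the robot and the scene stay as the last step left them, time stands still between calls to the robot, and variables do not carry over. Pictures are saved under pics/ and viewed, about 8 in all and at most 12, crops included, and the job is handed in when it is done.

Besides the shell and the picture viewer there is one more tool, called after "Emit:" as name(argument=value, ...) on one line, values as JSON. jog_arm: Moves the arm, as the interface text tells. Its arguments: {"type":"object","properties":{"translation":{"type":"array"},"turn":{"type":"array"},"grip":{"type":"number"},"grip_force":{"type":"number"}},"required":["translation","turn"]}

```bash
mkdir -p pics; ls
cat > h.py <<'E'
import numpy as np, cv2
from workcell import manip
def ray(p,uv):
    K=np.array(p["mtx"]);d=np.array([(uv[0]-K[0,2])/K[0,0],(uv[1]-K[1,2])/K[1,1]]);s=d.copy()
    for _ in range(20): s=d/(1+p["k1"]*(s@s))
    T=np.array(p["pose"]);return T[:3,3],T[:3,:3]@np.array([s[0],s[1],1])
def onz(p,uv,z):
    o,d=ray(p,uv);return o+d*(z-o[2])/d[2]
def proj(p,X):
    T=np.array(p["pose"]);c=T[:3,:3].T@(np.array(X)-T[:3,3]);s=c[:2]/c[2];s=s*(1+p["k1"]*(s@s));K=np.array(p["mtx"])
    return [K[0,0]*s[0]+K[0,2],K[1,1]*s[1]+K[1,2]]
def save(p,n,crop=None,k=1):
    f=p["frame"][:,:,::-1]
    if crop: f=f[crop[1]:crop[3],crop[0]:crop[2]]
    cv2.imwrite("pics/"+n,cv2.resize(f,None,fx=k,fy=k,interpolation=cv2.INTER_CUBIC))
Z=dict(screw_grip=.112,needle_tip=.0865,guard_pivot=.133,guard_window=.137,guard_tab=.168,thumbscrew=.07,marker=.07,tuner=0.,adapter=.07,radio=0,mug=0,meter=0)
E
python3 - <<'E'
from h import *
print(manip.hold_point_z,{k:np.round(v,3) for k,v in manip.get_obs().items()})
a=[]
for n in("top","side"):
    p=manip.camera(n)
    print(n,np.round(np.array(p["pose"])[:3,3],3))
    for l,z in Z.items():
        for r in manip.pinpoint(p,l)[:1]: print(l,round(r["confidence"],2),np.round(r["at"],1),np.round(onz(p,r["at"],z),4))
    a.append(p["frame"])
cv2.imwrite("pics/1.png",cv2.resize(np.vstack(a)[:,:,::-1],(448,600)) if 0 else a[0][:,:,::-1]); cv2.imwrite("pics/2.png",a[1][:,:,::-1])
E
```

```text
pics
0.0187 {'clock': np.float64(0.0), 'joint_pos': array([-1.164,  0.333, -0.065,  1.461,  0.022,  1.35 , -0.088]), 'joint_velocities': array([ 0.001,  0.002, -0.   ,  0.   ,  0.001,  0.   ,  0.001]), 'tau': array([-1.0000e-03, -6.2546e+01,  4.9000e-02, -3.9161e+01,  1.6000e-02,
        1.0000e-02, -0.0000e+00]), 'position': array([0.26 , 0.568, 0.21 ]), 'ee_rot': array([ 0.213,  0.977, -0.001, -0.   ]), 'ft_force': array([ 0.411, -0.497,  0.536]), 'torque': array([ 0.012, -0.019,  0.023]), 'grip_width': np.float64(1.0)}
top [ 0.395 -0.082  1.679]
screw_grip 0.42 [283.9 221.3] [0.5454 0.0111 0.112 ]
needle_tip 0.64 [251.  268.5] [0.4196 0.1044 0.0865]
guard_pivot 0.8 [251.7 215.3] [0.561  0.0957 0.133 ]
guard_window 0.77 [235.3 183. ] [0.6482 0.1381 0.137 ]
guard_tab 0.83 [239.3 192.8] [0.617  0.1234 0.168 ]
thumbscrew 0.53 [285.9 220.3] [0.5521 0.008  0.07  ]
marker 0.61 [286.6 223.1] [0.5443 0.0061 0.07  ]
tuner 0.97 [265.4 222.8] [0.5527 0.0715 0.    ]
adapter 0.59 [232.5 234.5] [0.5151 0.1566 0.07  ]
radio 0.71 [285.4 220.6] [0.5581 0.0133 0.    ]
mug 0.94 [157.3 181.4] [0.6788 0.3829 0.    ]
meter 0.83 [478.7 207.6] [ 0.5858 -0.5481  0.    ]
side [-0.154 -0.795  1.259]
screw_grip 0.49 [302.  213.7] [0.555  0.0206 0.112 ]
needle_tip 0.67 [294.4 218.2] [0.5451 0.0404 0.0865]
guard_pivot 0.64 [283. 194.] [0.5535 0.0931 0.133 ]
guard_window 0.86 [295.6 170.3] [0.6363 0.1355 0.137 ]
guard_tab 0.86 [292.2 169. ] [0.6113 0.1199 0.168 ]
thumbscrew 0.64 [301.  227.2] [0.546  0.0159 0.07  ]
marker 0.53 [304.9 228.9] [0.5494 0.0043 0.07  ]
tuner 0.62 [289.8 231.3] [0.5541 0.0737 0.    ]
adapter 0.42 [259.9 202.5] [0.525  0.1615 0.07  ]
radio 0.75 [338.4 274.2] [ 0.5472 -0.1267  0.    ]
mug 0.87 [256.7 160. ] [0.6761 0.3682 0.    ]
meter 0.92 [475.7 369.6] [ 0.5839 -0.5469  0.    ]
```

View pics/1.png

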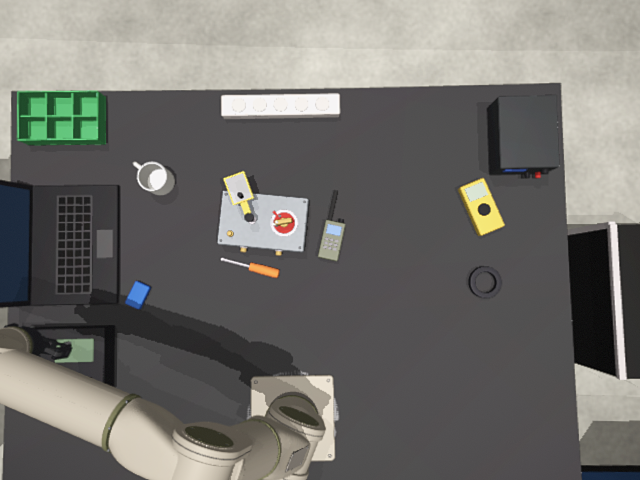

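View pics/2.png

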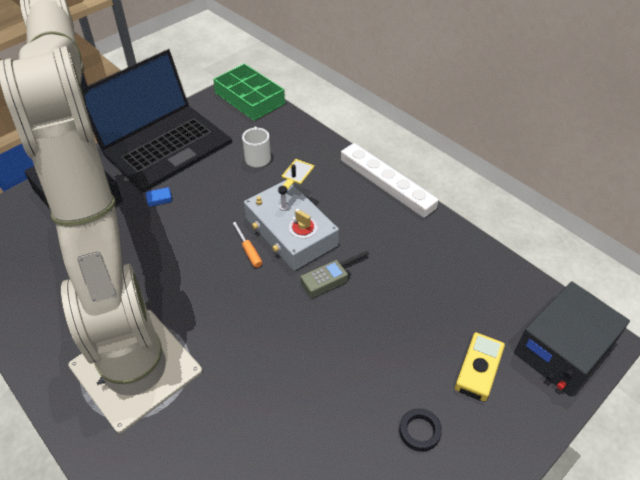

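Emit:
jog_arm(translation=[[10,-20,30],[30,-55,60],[50,-95,90],[70,-135,110],[90,-175,120],[110,-215,130],[130,-255,130],[150,-295,130],[170,-335,130],[190,-375,130],[210,-415,130],[230,-455,130]], turn=[0,0,0,0,0,0,0,0,0,0,0,0])

```text
clock: 2.3
position: [0.4672, 0.1585, 0.3414]
ee_rot: [0.213, 0.977, 0.0, 0.0]
ft_force: [1.1, 0.7, 0.1]
grip_width: 1.004
```

Emit:
jog_arm(translation=[[20,-36,0],[40,-72,0],[60,-105,0],[60,-105,0]], turn=[0,0,0,0])

```text
clock: 2.63
position: [0.5294, 0.0451, 0.3415]
ee_rot: [0.218, 0.976, -0.001, 0.001]
ft_force: [0.2, -1.0, 0.9]
grip_width: 1.001
```

```bash
cat > look.py <<'E'
import sys
from h import *
o=manip.get_obs();print(o["clock"],np.round(o["joint_pos"],3),np.round(o["position"],4),np.round(o["ee_rot"],3),np.round(o["ft_force"],2),np.round(o["torque"],3),o["grip_width"])
p=manip.camera("wrist");print(np.round(np.array(p["pose"]),3).tolist())
for l in "screw_grip needle_tip guard_pivot guard_window guard_tab thumbscrew marker tuner".split():
    for r in manip.pinpoint(p,l)[:1]: print(l,round(r["confidence"],2),np.round(r["at"],1),np.round(onz(p,r["at"],Z[l]),4))
if len(sys.argv)>1: save(p,sys.argv[1])
E
python3 look.py 3.png
```

```text
2.6333 [-0.569  0.075  0.427  1.505 -0.029  1.566  0.988] [0.5294 0.0451 0.3415] [ 0.218  0.976 -0.001  0.001] [ 0.21 -0.99  0.92] [-0.096 -0.029 -0.011] 1.0005988562994106
[[0.427, 0.866, 0.262, 0.462], [0.904, -0.408, -0.125, 0.076], [-0.001, 0.29, -0.957, 0.504], [0.0, 0.0, 0.0, 1.0]]
screw_grip 0.97 [303.1 229.5] [0.5451 0.0118 0.112 ]
needle_tip 0.73 [326.4 209.4] [0.5403 0.0432 0.0865]
guard_pivot 0.52 [303.5 219.7] [0.5312 0.0204 0.133 ]
guard_window 0.64 [439.5 268.2] [0.6419 0.1307 0.137 ]
guard_tab 0.85 [428.7 254.6] [0.6087 0.1214 0.168 ]
thumbscrew 0.66 [304.8 221.8] [0.5461 0.0111 0.07  ]
marker 0.66 [305.2 220.8] [0.5452 0.0122 0.07  ]
tuner 0.59 [347.8 191.3] [0.546  0.0743 0.    ]
```

View pics/3.png

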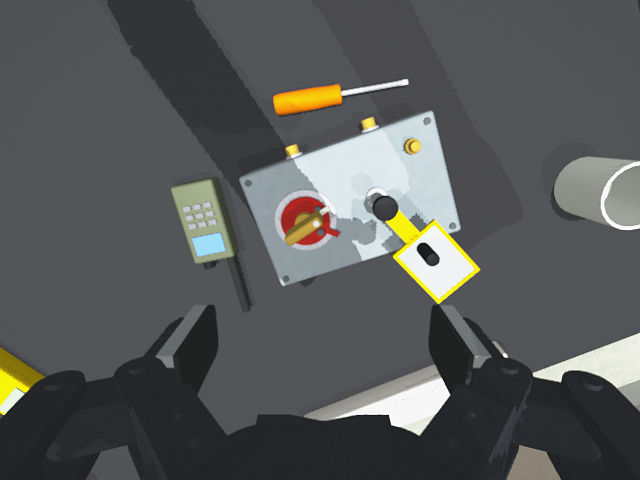

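Emit:
jog_arm(translation=[[4,-8,-10],[8,-16,-20],[12,-25,-40],[16,-33,-60],[16,-33,-80],[16,-33,-100],[16,-33,-120],[16,-33,-120],[16,-33,-120],[16,-33,-120],[16,-33,-120]], turn=[-6,-13,-20,-27,-34,-41,-48,-54,-58,-58,-58], grip=60)

```text
clock: 4.0
position: [0.543, 0.022, 0.2217]
ee_rot: [0.658, 0.753, 0.001, 0.001]
ft_force: [0.4, -0.1, 0.2]
grip_width: 0.706
```

```bash
python3 look.py 4.png
```

```text
4.0 [-0.576  0.144  0.502  1.689 -0.071  1.324  0.073] [0.543  0.022  0.2217] [0.658 0.753 0.001 0.001] [ 0.42 -0.12  0.24] [-0.021  0.018  0.018] 0.7061010936047872
[[0.991, 0.126, 0.039, 0.532], [0.132, -0.949, -0.285, 0.094], [0.002, 0.287, -0.958, 0.385], [0.0, 0.0, 0.0, 1.0]]
screw_grip 0.98 [324.6 244.3] [0.5443 0.0122 0.112 ]
needle_tip 0.76 [324.3 201.4] [0.5403 0.0415 0.0865]
guard_pivot 0.97 [359.6 127.5] [0.5556 0.1019 0.133 ]
guard_window 0.65 [494.7  97.8] [0.638  0.1312 0.137 ]
guard_tab 0.89 [468.6 104.4] [0.6111 0.1212 0.168 ]
thumbscrew 0.79 [325.7 232.5] [0.5458 0.0107 0.07  ]
marker 0.85 [325.2 230.3] [0.5451 0.0127 0.07  ]
tuner 0.93 [334.7 161. ] [0.5479 0.0698 0.    ]
```

View pics/4.png

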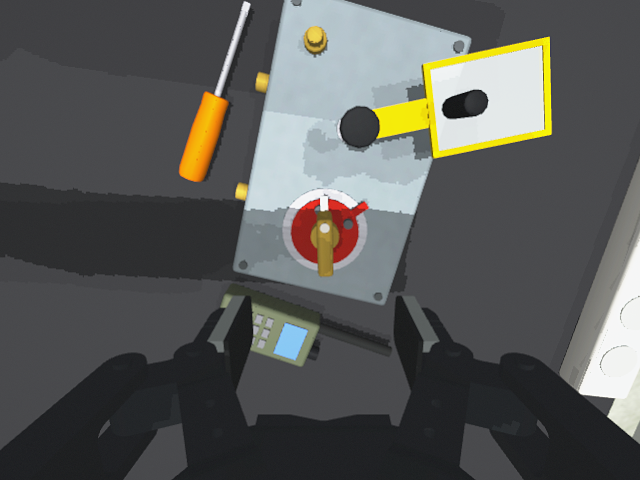

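Emit:
jog_arm(translation=[[1,-4,-12],[2,-10,-30],[2,-10,-55],[2,-10,-80],[2,-10,-105],[2,-10,-118],[2,-10,-125],[2,-10,-125],[2,-10,-125]], turn=[0,0,0,0,0,0,0,0,0])

```text
clock: 5.2
position: [0.5451, 0.0112, 0.0967]
ee_rot: [0.659, 0.752, 0.0, 0.001]
ft_force: [0.3, 0.3, 0.1]
grip_width: 0.703
```

```bash
cat > s.py <<'E'
from h import *
o=manip.get_obs();q=o["ee_rot"];print(round(float(o["clock"]),2),"j",np.round(o["joint_pos"],3),"pos",np.round(o["position"],4),"jaw",round(np.degrees(2*np.arctan2(q[1],q[0]))-90,2),"F",np.round(o["ft_force"],2),"T",np.round(o["torque"],3),"tau7",round(o["tau"][6],3),round(float(o["grip_width"])*85.4,1))
E
python3 s.py
```

```text
5.2 j [-0.534  0.266  0.496  1.837 -0.143  1.072  0.145] pos [0.5451 0.0112 0.0967] jaw 7.48 F [0.33 0.27 0.09] T [-0.021  0.039  0.019] tau7 0.044 60.1
```

Emit:
jog_arm(translation=[[0,0,0],[0,0,0],[0,0,0],[0,0,0],[0,0,0],[0,0,0],[0,0,0],[0,0,0]], turn=[0,0,0,0,0,0,0,0], grip=5, grip_force=30)

```text
clock: 5.87
position: [0.5459, 0.0114, 0.0974]
ee_rot: [0.659, 0.752, 0.001, 0.001]
ft_force: [2.8, 0.8, 6.1]
grip_width: 0.128
```

```bash
python3 s.py
```

```text
5.87 j [-0.535  0.266  0.496  1.836 -0.143  1.071  0.145] pos [0.5459 0.0114 0.0974] jaw 7.48 F [2.84 0.79 6.09] T [ 0.04  -0.38  -0.047] tau7 0.036 10.9
```

Emit:
jog_arm(translation=[[0,0,0],[0,0,0],[0,0,0],[0,0,0],[0,0,0],[0,0,0],[0,0,0],[0,0,0],[0,0,0],[0,0,0],[0,0,0],[0,0,0]], turn=[-4,-9,-14,-19,-24,-29,-34,-38,-42,-42,-42,-42])

```text
clock: 6.87
position: [0.545, 0.0115, 0.0974]
ee_rot: [0.885, 0.466, -0.0, 0.001]
ft_force: [-4.0, 0.8, 7.1]
grip_width: 0.125
```

```bash
python3 s.py
```

```text
6.87 j [-0.628  0.279  0.605  1.84  -0.177  1.076 -0.559] pos [0.545  0.0115 0.0974] jaw -34.51 F [-4.    0.78  7.1 ] T [ 0.188  0.975 -0.038] tau7 0.022 10.7
```

Emit:
jog_arm(translation=[[0,0,0],[0,0,0],[0,0,0],[0,0,0],[0,0,0],[0,0,0],[0,0,0]], turn=[-4,-8,-12,-16,-18,-18,-18])

```text
clock: 7.45
position: [0.5445, 0.0119, 0.0974]
ee_rot: [0.947, 0.321, -0.001, 0.0]
ft_force: [-1.6, 0.9, 4.9]
grip_width: 0.128
```

```bash
python3 s.py
```

```text
7.45 j [-0.669  0.287  0.655  1.841 -0.196  1.079 -0.857] pos [0.5445 0.0119 0.0974] jaw -52.5 F [-1.63  0.93  4.87] T [ 0.28   0.437 -0.014] tau7 -0.131 10.9
```

Emit:
jog_arm(translation=[[0,0,0],[0,0,0],[0,0,0]], turn=[-3,-6,-6])

```text
clock: 7.7
position: [0.5443, 0.012, 0.0974]
ee_rot: [0.963, 0.271, -0.001, 0.0]
ft_force: [-0.7, 0.9, 3.7]
grip_width: 0.128
```

```bash
python3 s.py; python3 look.py 5.png | grep -E "screw|needle|marker"
```

```text
7.7 j [-0.684  0.29   0.673  1.842 -0.202  1.081 -0.958] pos [0.5443 0.012  0.0974] jaw -58.61 F [-0.67  0.86  3.75] T [ 0.189  0.076 -0.049] tau7 -1.08 10.9
screw_grip 0.89 [322.  302.2] [0.5434 0.0125 0.112 ]
needle_tip 0.81 [323.9 223.2] [0.5699 0.0276 0.0865]
thumbscrew 0.82 [325.3 267.6] [0.545  0.0115 0.07  ]
```

View pics/5.png

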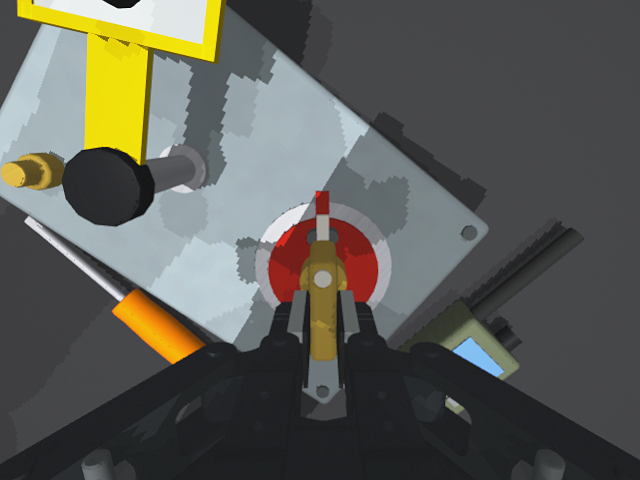

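```bash
cat >> s.py <<'E'
L=[]
for i in range(5):
    manip.camera("side"); L.append(np.r_[manip.get_obs()["torque"][2],manip.get_obs()["tau"][6]])
print("Tz,tau7 series",np.round(L,3).tolist(),"mean",np.round(np.mean(L,0),3))
E
python3 s.py
```

```text
8.15 j [-0.683  0.29   0.672  1.842 -0.202  1.08  -0.955] pos [0.5443 0.012  0.0974] jaw -58.46 F [-1.59  0.53  4.2 ] T [ 0.369  0.357 -0.02 ] tau7 0.028 10.8
Tz,tau7 series [[0.001, 0.023], [-0.043, 0.019], [-0.018, 0.016], [-0.003, 0.014], [0.02, 0.015]] mean [-0.009  0.018]
```

Emit:
jog_arm(translation=[[0,0,0],[0,0,0]], turn=[-3,-5])

```text
clock: 8.57
position: [0.5443, 0.0121, 0.0974]
ee_rot: [0.974, 0.228, -0.001, 0.0]
ft_force: [-2.5, 1.7, 4.6]
grip_width: 0.132
```

```bash
python3 s.py
```

```text
8.57 j [-0.695  0.293  0.687  1.842 -0.208  1.081 -1.04 ] pos [0.5443 0.0121 0.0974] jaw -63.61 F [-2.47  1.66  4.62] T [0.421 0.457 0.036] tau7 0.612 11.2
Tz,tau7 series [[-0.012, 0.311], [-0.017, -0.677], [-0.035, -0.207], [-0.046, -0.024], [-0.065, 0.025]] mean [-0.035 -0.115]
```

Emit:
jog_arm(translation=[[0,0,0],[0,0,0],[0,0,0]], turn=[-3,-6,-6])

```text
clock: 9.07
position: [0.5443, 0.0122, 0.0974]
ee_rot: [0.984, 0.177, -0.001, 0.0]
ft_force: [-2.4, 2.1, 5.2]
grip_width: 0.129
```

```bash
python3 s.py
```

```text
9.07 j [-0.71   0.296  0.705  1.843 -0.216  1.082 -1.139] pos [0.5443 0.0122 0.0974] jaw -69.64 F [-2.42  2.06  5.21] T [ 0.4    0.422 -0.044] tau7 -1.055 11.0
Tz,tau7 series [[-0.102, -0.48], [-0.102, -0.103], [-0.031, 0.011], [-0.077, 0.04], [-0.074, 0.046]] mean [-0.077 -0.097]
```

Emit:
jog_arm(translation=[[0,0,0],[0,0,0],[0,0,0]], turn=[-2,-4,-4])

```text
clock: 9.57
position: [0.5442, 0.0124, 0.0974]
ee_rot: [0.99, 0.143, -0.001, -0.0]
ft_force: [-2.0, 1.8, 4.8]
grip_width: 0.126
```

```bash
python3 s.py
```

```text
9.57 j [-0.719  0.299  0.717  1.843 -0.22   1.083 -1.204] pos [0.5442 0.0124 0.0974] jaw -73.55 F [-2.04  1.8   4.79] T [0.449 0.374 0.   ] tau7 -0.738 10.7
Tz,tau7 series [[-0.045, -0.32], [0.014, -0.064], [-0.091, 0.009], [-0.03, 0.029], [-0.012, 0.037]] mean [-0.033 -0.062]
```

Emit:
jog_arm(translation=[[0,0,0],[0,0,0],[0,0,0]], turn=[-3,-6,-6])

```text
clock: 10.07
position: [0.5442, 0.0125, 0.0974]
ee_rot: [0.996, 0.091, -0.001, -0.0]
ft_force: [-2.2, 2.2, 5.2]
grip_width: 0.126
```

```bash
python3 s.py
```

```text
10.07 j [-0.734  0.302  0.735  1.844 -0.228  1.084 -1.303] pos [0.5442 0.0125 0.0974] jaw -79.6 F [-2.24  2.16  5.24] T [0.455 0.446 0.04 ] tau7 -1.049 10.8
Tz,tau7 series [[-0.064, -0.477], [-0.042, -0.102], [-0.061, 0.011], [-0.096, 0.04], [-0.059, 0.046]] mean [-0.064 -0.097]
```

Emit:
jog_arm(translation=[[0,0,0],[0,0,0],[0,0,0]], turn=[-3,-6,-6])

```text
clock: 10.57
position: [0.5442, 0.0127, 0.0974]
ee_rot: [0.999, 0.039, -0.001, -0.0]
ft_force: [-2.2, 2.4, 5.3]
grip_width: 0.127
```

```bash
python3 s.py
```

```text
10.57 j [-0.749  0.306  0.754  1.845 -0.236  1.085 -1.4  ] pos [0.5442 0.0127 0.0974] jaw -85.56 F [-2.17  2.41  5.34] T [ 0.53   0.423 -0.051] tau7 -1.065 10.9
Tz,tau7 series [[-0.005, -0.483], [-0.095, -0.103], [-0.062, 0.012], [-0.022, 0.04], [-0.056, 0.036]] mean [-0.048 -0.1  ]
```

Emit:
jog_arm(translation=[[0,0,0],[0,0,0],[0,0,0]], turn=[-3,-6,-6])

```text
clock: 11.07
position: [0.5442, 0.0129, 0.0974]
ee_rot: [1.0, -0.013, -0.001, -0.001]
ft_force: [-1.4, 3.1, 4.5]
grip_width: 0.127
```

```bash
python3 s.py
```

```text
11.07 j [-0.764  0.31   0.772  1.845 -0.244  1.086 -1.497] pos [0.5442 0.0129 0.0974] jaw -91.52 F [-1.42  3.12  4.55] T [ 0.493  0.41  -0.066] tau7 -1.059 10.8
Tz,tau7 series [[-0.07, -0.481], [-0.003, -0.103], [0.035, -0.005], [-0.02, 0.031], [0.001, 0.03]] mean [-0.011 -0.105]
```

Emit:
jog_arm(translation=[[0,0,0],[0,-0.5,0],[0,-0.5,0]], turn=[-3,-6,-6])

```text
clock: 11.57
position: [0.5441, 0.013, 0.0974]
ee_rot: [0.998, -0.065, -0.001, -0.001]
ft_force: [-3.6, 5.2, 4.3]
grip_width: 0.125
```

```bash
python3 s.py
```

```text
11.57 j [-0.778  0.315  0.791  1.846 -0.254  1.087 -1.593] pos [0.5441 0.013  0.0974] jaw -97.47 F [-3.64  5.15  4.31] T [ 0.889  0.444 -0.006] tau7 -1.023 10.7
Tz,tau7 series [[-0.039, -0.464], [-0.001, -0.099], [-0.093, -0.003], [-0.026, 0.027], [-0.014, 0.044]] mean [-0.035 -0.099]
```

Emit:
jog_arm(translation=[[0,0,0],[0,0,0],[0,0,0]], turn=[-3,-6,-6])

```text
clock: 12.07
position: [0.5442, 0.0131, 0.0974]
ee_rot: [0.993, -0.117, -0.001, -0.001]
ft_force: [-1.5, 4.4, 4.0]
grip_width: 0.127
```

```bash
python3 s.py
```

```text
12.07 j [-0.794  0.319  0.811  1.847 -0.262  1.088 -1.69 ] pos [0.5442 0.0131 0.0974] jaw -103.44 F [-1.46  4.37  4.  ] T [ 0.885  0.341 -0.059] tau7 -1.086 10.8
Tz,tau7 series [[-0.031, -0.476], [-0.06, -0.138], [-0.078, -0.009], [-0.103, 0.027], [0.045, 0.034]] mean [-0.046 -0.112]
```

Emit:
jog_arm(translation=[[0,0,0],[0,0,0],[0,0,0]], turn=[-3,-6,-6])

```text
clock: 12.57
position: [0.5442, 0.0133, 0.0974]
ee_rot: [0.986, -0.168, -0.001, -0.001]
ft_force: [-1.5, 5.4, 4.3]
grip_width: 0.129
```

```bash
python3 s.py
```

```text
12.57 j [-0.809  0.324  0.83   1.848 -0.272  1.088 -1.785] pos [0.5442 0.0133 0.0974] jaw -109.36 F [-1.51  5.42  4.28] T [ 0.984  0.32  -0.014] tau7 -1.057 11.0
Tz,tau7 series [[-0.049, -0.637], [-0.113, -0.201], [-0.037, -0.02], [0.01, 0.027], [-0.016, 0.038]] mean [-0.041 -0.159]
```

Emit:
jog_arm(translation=[[0,0,0],[0,0,0],[0,0,0]], turn=[-3,-5,-5])

```text
clock: 13.07
position: [0.5443, 0.0134, 0.0974]
ee_rot: [0.978, -0.21, -0.001, -0.001]
ft_force: [-1.8, 5.3, 5.0]
grip_width: 0.129
```

```bash
python3 s.py
```

```text
13.07 j [-0.822  0.328  0.847  1.848 -0.28   1.089 -1.863] pos [0.5443 0.0134 0.0974] jaw -114.21 F [-1.82  5.28  4.95] T [ 1.039  0.255 -0.003] tau7 -0.795 11.0
Tz,tau7 series [[-0.046, -0.402], [-0.089, -0.089], [-0.032, 0.009], [-0.06, 0.034], [0.014, 0.039]] mean [-0.042 -0.082]
```

Emit:
jog_arm(translation=[[0,0,0],[0,0,0],[0,0,0]], turn=[-3,-6,-6])

```text
clock: 13.57
position: [0.5444, 0.0136, 0.0975]
ee_rot: [0.966, -0.26, -0.001, -0.001]
ft_force: [-0.9, 5.3, 4.0]
grip_width: 0.126
```

```bash
python3 s.py
```

```text
13.57 j [-0.838  0.334  0.867  1.849 -0.289  1.09  -1.958] pos [0.5444 0.0136 0.0975] jaw -120.09 F [-0.87  5.29  3.97] T [1.094 0.198 0.065] tau7 -1.195 10.7
Tz,tau7 series [[0.051, -0.625], [0.096, -0.23], [0.001, -0.11], [0.066, -0.08], [0.051, -0.074]] mean [ 0.053 -0.224]
```

Emit:
jog_arm(translation=[[0,0,0],[0,0,0],[0,0,0]], turn=[-1.5,-3,-3])

```text
clock: 14.07
position: [0.5444, 0.0137, 0.0975]
ee_rot: [0.959, -0.283, -0.001, -0.002]
ft_force: [-1.4, 5.2, 4.2]
grip_width: 0.128
```

```bash
python3 s.py
```

```text
14.07 j [-0.845  0.337  0.877  1.85  -0.294  1.091 -2.003] pos [0.5444 0.0137 0.0975] jaw -122.92 F [-1.4   5.17  4.16] T [1.095 0.146 0.253] tau7 -0.708 10.9
Tz,tau7 series [[0.246, -0.514], [0.202, -0.299], [0.244, -0.231], [0.221, -0.215], [0.246, -0.211]] mean [ 0.232 -0.294]
```

Emit:
jog_arm(translation=[[0,0,0],[0,0,0],[0,0,0]], turn=[-1,-2,-2])

```text
clock: 14.57
position: [0.5445, 0.0138, 0.0974]
ee_rot: [0.954, -0.3, -0.001, -0.002]
ft_force: [0.6, 4.8, 3.7]
grip_width: 0.127
```

```bash
python3 s.py; python3 s.py
```

```text
14.57 j [-0.851  0.339  0.884  1.85  -0.298  1.091 -2.034] pos [0.5445 0.0138 0.0974] jaw -124.86 F [0.58 4.78 3.72] T [1.123 0.178 0.282] tau7 -0.632 10.9
Tz,tau7 series [[0.282, -0.511], [0.347, -0.364], [0.274, -0.304], [0.326, -0.296], [0.324, -0.295]] mean [ 0.311 -0.354]
14.82 j [-0.85   0.339  0.884  1.85  -0.298  1.091 -2.033] pos [0.5445 0.0138 0.0975] jaw -124.78 F [-0.07  5.3   4.09] T [1.088 0.134 0.324] tau7 -0.295 10.8
Tz,tau7 series [[0.275, -0.295], [0.28, -0.295], [0.341, -0.296], [0.274, -0.296], [0.348, -0.296]] mean [ 0.304 -0.296]
```

Emit:
jog_arm(translation=[[0,0,0],[0,0,0],[0,0,0],[0,0,0],[0,0,0]], turn=[-0.6,-1.1,-1.1,-1.1,-1.1])

```text
clock: 15.48
position: [0.5445, 0.0138, 0.0975]
ee_rot: [0.951, -0.308, -0.001, -0.002]
ft_force: [-0.4, 5.5, 3.5]
grip_width: 0.13
```

```bash
python3 s.py; python3 look.py 6.png | grep -E "screw|needle|marker"
```

```text
15.48 j [-0.853  0.34   0.887  1.85  -0.3    1.091 -2.05 ] pos [0.5445 0.0138 0.0975] jaw -125.86 F [-0.38  5.52  3.51] T [1.123 0.059 0.371] tau7 -0.348 11.1
Tz,tau7 series [[0.321, -0.344], [0.307, -0.344], [0.381, -0.343], [0.327, -0.344], [0.319, -0.344]] mean [ 0.331 -0.344]
screw_grip 0.88 [322.8 301.9] [0.544  0.0131 0.112 ]
needle_tip 0.95 [320.3 224.4] [ 0.5688 -0.0033  0.0865]
```

View pics/6.png

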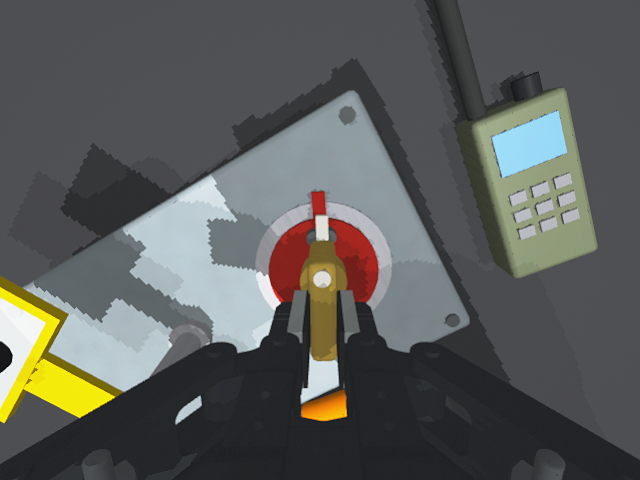

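Emit:
jog_arm(translation=[[0,0,0],[0,0,0],[0,0,0],[0,0,0],[0,0,0],[0,0,0],[0,0,0],[0,0,0],[0,0,0],[0,0,0],[0,0,0],[0,0,0]], turn=[3,8,13,18,23,28,33,38,43,47,50,50])

```text
clock: 17.18
position: [0.5442, 0.0125, 0.0974]
ee_rot: [0.992, 0.124, -0.002, -0.001]
ft_force: [-2.6, 1.2, 5.3]
grip_width: 0.125
```

Emit:
jog_arm(translation=[[0,0,0],[0,0,0],[0,0,0],[0,0,0],[0,0,0],[0,0,0],[0,0,0],[0,0,0],[0,0,0],[0,0,0],[0,0,0],[0,0,0]], turn=[4,9,14,19,24,29,34,37,40,40,40,40])

```text
clock: 18.18
position: [0.5446, 0.0116, 0.0975]
ee_rot: [0.891, 0.454, -0.001, 0.0]
ft_force: [3.0, -2.8, 0.3]
grip_width: 0.126
```

```bash
python3 s.py; python3 look.py 7.png | grep -E "screw|needle|marker"
```

```text
18.18 j [-0.628  0.281  0.606  1.838 -0.178  1.079 -0.584] pos [0.5446 0.0116 0.0975] jaw -35.99 F [ 3.01 -2.8   0.32] T [-0.306 -0.816  0.01 ] tau7 -0.029 10.8
Tz,tau7 series [[0.029, -0.061], [0.03, -0.059], [0.046, -0.047], [0.003, -0.061], [-0.019, -0.016]] mean [ 0.018 -0.049]
screw_grip 0.98 [322.3 301.6] [0.5436 0.0124 0.112 ]
needle_tip 0.98 [323.8 222.1] [0.5622 0.0369 0.0865]
thumbscrew 0.83 [326.8 269.7] [0.5451 0.0103 0.07  ]
```

View pics/7.png

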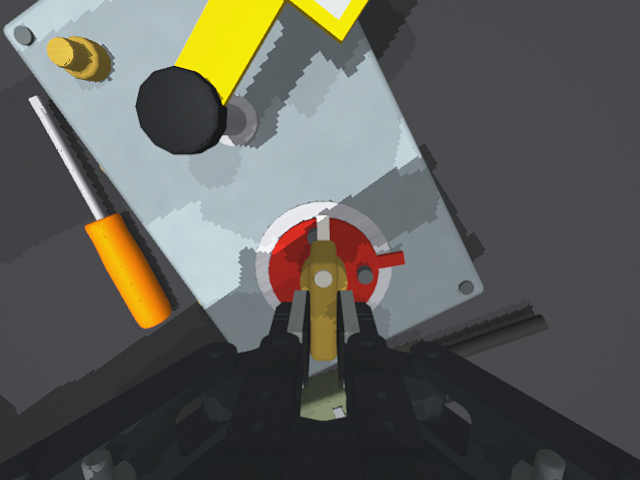

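```bash
cat > ang.py <<'E'
from h import *
from scipy.optimize import least_squares
import sys
M=[(-58.5,.5699,.0276),(-125.86,.5688,-.0033),(-36.,.5622,.0369)]
f=lambda v:np.r_[[(v[0]+.03*np.cos(np.radians(j+90+v[2]))-x,v[1]+.03*np.sin(np.radians(j+90+v[2]))-y) for j,x,y in M]].ravel()*1e3
s=least_squares(f,[.5445,.0125,0]);print("axis,c",np.round(s.x,4),"res mm",np.round(s.fun,1))
ax=s.x[:2]
p=manip.camera("wrist")
def pts(mask,z,r0,r1):
    v,u=np.nonzero(mask);P=np.array([onz(p,(a,b),z)[:2] for a,b in zip(u,v)])-ax;r=np.hypot(*P.T);k=(r>r0)&(r<r1);P=P[k]
    return P
h=cv2.cvtColor(p["frame"],cv2.COLOR_RGB2HSV).astype(int);H,S,V=h[:,:,0],h[:,:,1],h[:,:,2]
red=((H<6)|(H>174))&(S>170)&(V>70)
for z in(.073,.075,.077):
    P=pts(red,z,.034,.043);m=P.mean(0);print("pointer",z,len(P),np.degrees(np.arctan2(m[1],m[0])).round(2))
wm=(S<50)&(V>150);w=np.zeros_like(wm);c=[int(t) for t in proj(p,[*(ax+.0),.0865])]
for l in("needle_tip",):
    a=manip.pinpoint(p,l)[0]["at"];q=onz(p,a,.0865)[:2]-ax;print("needle pin",np.degrees(np.arctan2(q[1],q[0])).round(2),np.hypot(*q).round(4))
a=np.round(a).astype(int);w[a[1]-4:a[1]+20,a[0]-9:a[0]+10]=1
P=pts(wm&w,.0865,.015,.032);m=P.mean(0);print("needle mask",len(P),np.degrees(np.arctan2(m[1],m[0])).round(2))
E
python3 ang.py
```

```text
axis,c [0.5445 0.0129 0.0488] res mm [ 0.1  1.  -0.  -1.3 -0.1  0.3]
pointer 0.073 207 -27.21
pointer 0.075 210 -26.07
pointer 0.077 213 -24.98
needle pin 52.18 0.029
needle mask 227 54.45
```

```bash
cat > ang2.py <<'E'
from h import *
from scipy.spatial.transform import Rotation as R
o=manip.get_obs();p=manip.camera("wrist")
def T(pos,q):
    A=np.eye(4);A[:3,:3]=R.from_quat(q).as_matrix();A[:3,3]=pos;return A
C=np.linalg.inv(T(o["position"],o["ee_rot"]))@np.array(p["pose"])
def jq(j): # jaw angle deg -> quat
    t=np.radians((j+90)/2);return [np.cos(t),np.sin(t),0,0]
ax=np.array([.5445,.0129])
for n,pos,j in(("5",[.5443,.012,.0974],-58.5),("6",[.5445,.0138,.0975],-125.86),("7",[.5446,.0116,.0975],-35.99)):
    p=dict(p,pose=T(pos,jq(j))@C,frame=cv2.imread(f"pics/{n}.png")[:,:,::-1].copy())
    h=cv2.cvtColor(p["frame"],cv2.COLOR_RGB2HSV).astype(int);H,S,V=h[:,:,0],h[:,:,1],h[:,:,2]
    red=((H<6)|(H>174))&(S>170)&(V>70)
    v,u=np.nonzero(red)
    for z in(.073,.076):
        P=np.array([onz(p,(a,b),z)[:2] for a,b in zip(u,v)])
        rg=P-ax;r=np.hypot(*rg.T);k=(r>.034)&(r<.046);Q=rg[k];m=Q.mean(0)
        d=np.linalg.svd(Q-m)[2][0]; d=d*np.sign(d@m)
        print(n,z,k.sum(),"rmax",r[k].max().round(4),"yaw",np.degrees(np.arctan2(m[1],m[0])).round(1),"line",np.degrees(np.arctan2(d[1],d[0])).round(1),"needle by jaw",j+90)
E
python3 ang2.py
```

```text
5 0.073 232 rmax 0.0436 yaw 32.6 line 31.4 needle by jaw 31.5
5 0.076 247 rmax 0.044 yaw 32.6 line 31.8 needle by jaw 31.5
6 0.073 225 rmax 0.0437 yaw -29.6 line -31.0 needle by jaw -35.86
6 0.076 238 rmax 0.0441 yaw -29.7 line -31.9 needle by jaw -35.86
7 0.073 241 rmax 0.0444 yaw -27.4 line -24.8 needle by jaw 54.01
7 0.076 232 rmax 0.0438 yaw -25.7 line -26.5 needle by jaw 54.01
```

Emit:
jog_arm(translation=[[0,0,0],[0,0,0],[0,0,0],[0,0,0]], turn=[3,6,7.3,7.3])

```text
clock: 19.37
position: [0.5448, 0.0115, 0.0975]
ee_rot: [0.86, 0.511, -0.001, 0.001]
ft_force: [3.9, -1.3, -1.5]
grip_width: 0.126
```

```bash
python3 s.py; python3 ang.py
```

```text
19.37 j [-0.612  0.278  0.586  1.838 -0.17   1.078 -0.462] pos [0.5448 0.0115 0.0975] jaw -28.6 F [ 3.89 -1.32 -1.54] T [-0.286 -1.04   0.019] tau7 0.668 10.7
Tz,tau7 series [[0.026, 0.311], [0.05, 0.065], [-0.03, -0.068], [0.022, -0.048], [0.054, -0.033]] mean [0.025 0.045]
axis,c [0.5445 0.0129 0.0488] res mm [ 0.1  1.  -0.  -1.3 -0.1  0.3]
pointer 0.073 201 -27.36
pointer 0.075 204 -26.21
pointer 0.077 213 -25.03
needle pin 60.79 0.0302
needle mask 253 61.8
```

Emit:
jog_arm(translation=[[0,0,0],[0,0,0],[0,0,0],[0,0,0],[0,0,0]], turn=[0,0,0,0,0], grip=50)

```text
clock: 20.13
position: [0.5444, 0.0117, 0.0973]
ee_rot: [0.86, 0.51, -0.002, 0.001]
ft_force: [0.4, -0.6, -0.2]
grip_width: 0.583
```

Emit:
jog_arm(translation=[[0,0,10],[0,0,30],[0,0,60],[0,0,90],[0,0,110],[0,0,120],[0,0,120],[0,0,120]], turn=[0,0,0,0,0,0,0,0])

```text
clock: 20.8
position: [0.5443, 0.0118, 0.2169]
ee_rot: [0.86, 0.51, -0.002, 0.0]
ft_force: [-0.1, 0.1, -0.7]
grip_width: 0.582
```

```bash
python3 s.py; python3 ang.py; python3 look.py 8.png
python3 - <<'E'
import cv2
f=cv2.imread("pics/8.png")[140:320,230:430];cv2.imwrite("pics/8c.png",cv2.resize(f,None,fx=3,fy=3,interpolation=cv2.INTER_CUBIC))
E
```

```text
20.8 j [-0.648  0.159  0.608  1.694 -0.091  1.32  -0.524] pos [0.5443 0.0118 0.2169] jaw -28.67 F [-0.08  0.08 -0.74] T [-0.005 -0.015  0.009] tau7 -0.037 49.7
Tz,tau7 series [[0.012, -0.012], [-0.007, -0.003], [0.038, 0.001], [-0.015, 0.002], [-0.052, 0.002]] mean [-0.005 -0.002]
axis,c [0.5445 0.0129 0.0488] res mm [ 0.1  1.  -0.  -1.3 -0.1  0.3]
pointer 0.073 80 -26.68
pointer 0.075 84 -25.96
pointer 0.077 78 -25.19
needle pin 61.59 0.0293
needle mask 131 63.03
21.15 [-0.648  0.16   0.608  1.694 -0.091  1.32  -0.524] [0.5441 0.0116 0.2166] [ 0.86   0.51  -0.002  0.   ] [-0.56  0.19 -0.14] [ 0.025 -0.031 -0.069] 0.582371111492577
[[0.877, -0.459, -0.141, 0.578], [-0.481, -0.839, -0.255, 0.076], [-0.002, 0.291, -0.957, 0.379], [0.0, 0.0, 0.0, 1.0]]
screw_grip 0.96 [324.8 234.2] [0.5436 0.0103 0.112 ]
needle_tip 0.57 [322.3 185.3] [0.5582 0.041  0.0865]
guard_pivot 0.93 [271.8 114.6] [0.5547 0.1019 0.133 ]
guard_tab 0.77 [337.   19.6] [0.6114 0.1217 0.168 ]
thumbscrew 0.88 [322.5 220. ] [0.5426 0.0123 0.07  ]
marker 0.79 [324.3 218.5] [0.5446 0.0127 0.07  ]
tuner 0.67 [298.8 149.6] [0.5486 0.0739 0.    ]
```

View pics/8c.png

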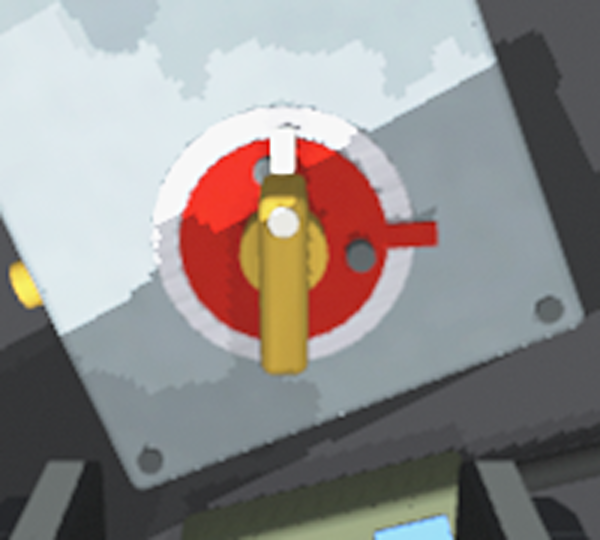

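```bash
cat > ang3.py <<'E'
from h import *
from scipy.optimize import least_squares
p=manip.camera("wrist")
h=cv2.cvtColor(p["frame"],cv2.COLOR_RGB2HSV).astype(int);H,S,V=h[:,:,0],h[:,:,1],h[:,:,2]
red=(((H<6)|(H>174))&(S>150)&(V>60)).astype(np.uint8)
z=.077
v,u=np.nonzero(red);P=np.array([onz(p,(a,b),z)[:2] for a,b in zip(u,v)]);c=np.array([.5445,.0129])
P=P[np.hypot(*(P-c).T)<.05]
for it in range(3):
    a=np.degrees(np.arctan2(*(P-c).T[::-1]));r=np.hypot(*(P-c).T);E=[]
    for t in range(-180,180,4):
        k=(a>=t)&(a<t+4)
        if k.any(): 
            i=np.argmax(np.where(k,r,0))
            if .026<r[i]<.033: E.append(P[i])
    E=np.array(E);s=least_squares(lambda q:np.hypot(*(E-q[:2]).T)-q[2],[*c,.03],loss="soft_l1",f_scale=.0005);c=s.x[:2]
print("centre@.077",s.x.round(4),len(E))
for zp in(.072,.074,.077):
    Q=np.array([onz(p,(a,b),zp)[:2] for a,b in zip(u,v)])-c;r=np.hypot(*Q.T);k=(r>.033)&(r<.046);m=Q[k].mean(0)
    print("pointer z",zp,"yaw",np.degrees(np.arctan2(m[1],m[0])).round(2),"rmax",r[k].max().round(4))
for i in range(3):
    n=manip.pinpoint(p,"needle_tip");q=onz(p,n[0]["at"],.0865)[:2]-c;print("needle",np.degrees(np.arctan2(q[1],q[0])).round(2)) if i==0 else 0
wm=(S<45)&(V>170);a=np.round(proj(p,[*(c+.025*np.array([np.cos(1.08),np.sin(1.08)])),.0865])).astype(int);w=np.zeros_like(wm);w[a[1]-14:a[1]+14,a[0]-10:a[0]+11]=1
v,u=np.nonzero(wm&w);Q=np.array([onz(p,(a,b),.0865)[:2] for a,b in zip(u,v)])-c;r=np.hypot(*Q.T);t=np.degrees(np.arctan2(*Q.T[::-1]));k=(r>.02)&(r<.029)&(abs(t-62)<12);m=Q[k].mean(0);print("needle mask",k.sum(),np.degrees(np.arctan2(m[1],m[0])).round(2))
# wing-top dot / wing axis: brass mask
br=((H>15)&(H<30)&(S>110)&(V>70)).astype(np.uint8)
E
python3 ang3.py
```

```text
centre@.077 [0.5444 0.0128 0.0294] 78
pointer z 0.072 yaw -26.82 rmax 0.0441
pointer z 0.074 yaw -26.13 rmax 0.0438
pointer z 0.077 yaw -25.04 rmax 0.0435
needle 63.92
needle mask 72 61.62
```

Emit:
jog_arm(translation=[[0,0,15],[0,0,30],[10,15,45],[20,30,45],[30,45,45],[40,60,45],[50,80,45],[60,95,45],[67,110,45],[67,110,45],[67,110,45],[67,110,45]], turn=[6,12,18,24,30,37,44,51,58,65,72,78])

```text
clock: 22.8
position: [0.6115, 0.122, 0.2621]
ee_rot: [0.344, 0.939, -0.001, 0.001]
ft_force: [0.2, 0.3, -1.1]
grip_width: 0.582
```

```bash
python3 s.py|head -1; python3 ang3.py
```

```text
22.8 j [-0.585  0.316  0.406  1.407 -0.12   1.443  0.686] pos [0.6115 0.122  0.2621] jaw 49.71 F [ 0.16  0.31 -1.07] T [-0.019  0.048 -0.011] tau7 -2.181 49.7
centre@.077 [0.5442 0.0133 0.0293] 73
pointer z 0.072 yaw -28.57 rmax 0.0453
pointer z 0.074 yaw -27.35 rmax 0.0447
pointer z 0.077 yaw -25.44 rmax 0.0437
needle 64.45
needle mask 46 60.21
```

Emit:
jog_arm(translation=[[0,0,0],[0,0,0],[0,0,0],[0,0,0],[0,0,0],[0,0,0],[0,0,0],[0,0,0],[0,0,0],[0,0,0],[0,0,0]], turn=[6,12,18,24,30,37,44,51,57,59,59])

```text
clock: 24.17
position: [0.6114, 0.1216, 0.2624]
ee_rot: [-0.159, 0.987, -0.0, 0.002]
ft_force: [-1.0, 0.2, -0.1]
grip_width: 0.591
```

```bash
python3 s.py|head -1; python3 ang3.py; python3 look.py 9.png
```

```text
24.17 j [-0.478  0.305  0.269  1.404 -0.08   1.44   1.679] pos [0.6114 0.1216 0.2624] jaw 108.29 F [-1.04  0.23 -0.14] T [-0.024 -0.01   0.018] tau7 1.192 50.5
centre@.077 [0.5442 0.0128 0.0293] 76
pointer z 0.072 yaw -26.51 rmax 0.0447
pointer z 0.074 yaw -25.92 rmax 0.0442
pointer z 0.077 yaw -24.98 rmax 0.0435
needle 60.75
needle mask 0 nan
24.6167 [-0.479  0.305  0.269  1.404 -0.08   1.44   1.677] [0.6114 0.1218 0.2624] [-0.158  0.987 -0.     0.002] [-0.74  0.56  0.29] [0.041 0.001 0.002] 0.586262889804397
[[-0.312, 0.909, 0.276, 0.54], [0.95, 0.299, 0.09, 0.099], [-0.001, 0.29, -0.957, 0.425], [0.0, 0.0, 0.0, 1.0]]
screw_grip 0.62 [222.  106.8] [0.546  0.0137 0.112 ]
needle_tip 0.7 [253.4 130.3] [0.557  0.0382 0.0865]
guard_pivot 0.61 [322.9 152.8] [0.554  0.1028 0.133 ]
guard_window 0.7 [321.9 264. ] [0.6412 0.1305 0.137 ]
guard_tab 0.73 [321.7 238.9] [0.6116 0.1208 0.168 ]
thumbscrew 0.91 [232.8 108.2] [0.5449 0.0121 0.07  ]
tuner 0.66 [295.2 136.5] [0.5531 0.0694 0.    ]ang3.py:24: RuntimeWarning: Mean of empty slice.
  v,u=np.nonzero(wm&w);Q=np.array([onz(p,(a,b),.0865)[:2] for a,b in zip(u,v)])-c;r=np.hypot(*Q.T);t=np.degrees(np.arctan2(*Q.T[::-1]));k=(r>.02)&(r<.029)&(abs(t-62)<12);m=Q[k].mean(0);print("needle mask",k.sum(),np.degrees(np.arctan2(m[1],m[0])).round(2))
  ret = um.true_divide(
```

View pics/9.png

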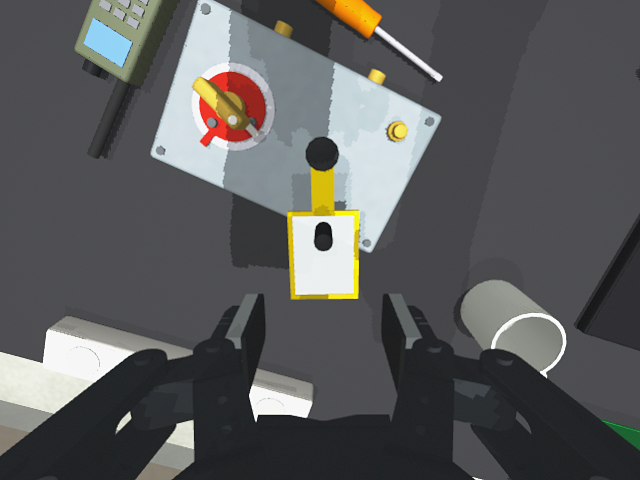

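Emit:
jog_arm(translation=[[0,0,-15],[0,-1,-40],[0,-1,-70],[0,-1,-95],[0,-1,-110],[0,-1,-110],[0,-1,-110]], turn=[0,0,0,0,0,0,0])

```text
clock: 25.65
position: [0.6112, 0.1206, 0.1522]
ee_rot: [-0.159, 0.987, -0.0, 0.001]
ft_force: [-0.2, 0.7, 0.7]
grip_width: 0.584
```

Emit:
jog_arm(translation=[[0,0,0],[0,0,0],[0,0,0],[0,0,0],[0,0,0],[0,0,0]], turn=[0,0,0,0,0,0], grip=19, grip_force=20)

```text
clock: 26.15
position: [0.6113, 0.1207, 0.1525]
ee_rot: [-0.159, 0.987, -0.0, 0.001]
ft_force: [-0.0, -0.3, 0.5]
grip_width: 0.223
```

```bash
python3 s.py|head -1
python3 - <<'E'
import numpy as np
pv=np.array([.5548,.1023]);s=np.array([.612,.121]);d=s-pv;r=np.hypot(*d);a=np.degrees(np.arctan2(d[1],d[0]));print(r,a)
for t in range(0,121,5):
    b=np.radians(a-t);print(t,np.round(1000*(pv+r*np.array([np.cos(b),np.sin(b)])-s)).astype(int).tolist(),end=" ")
E
```

```text
26.15 j [-0.471  0.363  0.256  1.56  -0.095  1.227  1.691] pos [0.6113 0.1207 0.1525] jaw 108.24 F [-0.03 -0.28  0.47] T [-0.001  0.018 -0.02 ] tau7 -0.0 19.1
0.06017914921299572 18.103763034506613
0 [0, 0] 5 [1, -5] 10 [2, -10] 15 [3, -15] 20 [3, -21] 25 [3, -26] 30 [2, -31] 35 [0, -36] 40 [-1, -41] 45 [-4, -46] 50 [-6, -50] 55 [-9, -55] 60 [-12, -59] 65 [-16, -63] 70 [-20, -66] 75 [-24, -69] 80 [-29, -72] 85 [-34, -74] 90 [-38, -76] 95 [-44, -77] 100 [-49, -78] 105 [-54, -79] 110 [-59, -79] 115 [-64, -78] 120 [-70, -78]
```

Emit:
jog_arm(translation=[[1,-5,0],[2,-10,0],[3,-15,0],[3,-21,0],[3,-26,0],[2,-31,0],[0,-36,0],[-1,-41,0],[-4,-46,0],[-6,-50,0],[-6,-50,0]], turn=[-5,-10,-15,-20,-25,-30,-35,-40,-45,-50,-50])

```text
clock: 27.32
position: [0.6049, 0.0698, 0.1523]
ee_rot: [0.276, 0.961, -0.001, 0.001]
ft_force: [-0.2, 0.7, 0.1]
grip_width: 0.225
```

```bash
python3 s.py|head -1
python3 - <<'E'
from h import *
pv=np.array([.5548,.1023]);s=manip.get_obs()["position"][:2];a=18.1
for t in range(50,121,5):
    b=np.radians(a-t);print(t,np.round(1000*(pv+.0602*np.array([np.cos(b),np.sin(b)])-s)).astype(int).tolist(),end=" ")
p=manip.camera("wrist")
for l in("guard_tab","guard_pivot"):
    for r in manip.pinpoint(p,l)[:1]: print(l,r["confidence"],onz(p,r["at"],Z[l]).round(4))
E
```

```text
27.32 j [-0.525  0.346  0.416  1.606 -0.144  1.22   0.931] pos [0.6049 0.0698 0.1523] jaw 57.95 F [-0.21  0.74  0.09] T [-0.046  0.027 -0.031] tau7 -1.803 19.2
50 [1, 0] 55 [-2, -5] 60 [-6, -9] 65 [-9, -13] 70 [-13, -16] 75 [-18, -19] 80 [-22, -22] 85 [-27, -24] 90 [-32, -26] 95 [-37, -27] 100 [-42, -28] 105 [-47, -29] 110 [-52, -29] 115 [-58, -28] 120 [-63, -28] guard_tab 0.69 [0.6057 0.071  0.168 ]
guard_pivot 0.62 [0.554  0.1022 0.133 ]
```

Emit:
jog_arm(translation=[[-2,-5,0],[-6,-9,0],[-9,-13,0],[-13,-16,0],[-18,-19,0],[-22,-22,0],[-27,-24,0],[-32,-26,0],[-37,-27,0],[-42,-28,0],[-47,-29,0],[-47,-29,0]], turn=[-5,-10,-15,-20,-25,-30,-35,-40,-45,-50,-55,-55])

```text
clock: 28.72
position: [0.5577, 0.0417, 0.1523]
ee_rot: [0.688, 0.726, -0.001, 0.0]
ft_force: [0.2, 0.3, 1.0]
grip_width: 0.224
```

Emit:
jog_arm(translation=[[-3,0,0],[-5,0,0],[-8,0,0],[-11,0,0],[-13,1,0],[-13,1,0]], turn=[-3,-5,-8,-10,-12,-12])

```text
clock: 29.22
position: [0.5461, 0.0424, 0.1526]
ee_rot: [0.759, 0.651, -0.0, 0.002]
ft_force: [5.6, -1.3, -3.8]
grip_width: 0.221
```

```bash
cat > g.py <<'E'
from h import *
pv=np.array([.5548,.1023])
for c in("wrist","side","top"):
  p=manip.camera(c)
  for l in("guard_tab","guard_pivot","guard_window"):
    for r in manip.pinpoint(p,l)[:1]:
        x=onz(p,r["at"],Z[l]);d=x[:2]-pv;print(c,l,round(r["confidence"],2),x.round(4),"az",np.degrees(np.arctan2(d[1],d[0])).round(1))
d=np.array([.5443,.0129])-pv;print("closed az",np.degrees(np.arctan2(d[1],d[0])))
E
python3 s.py|head -1; python3 g.py
```

```text
29.22 j [-0.687  0.219  0.601  1.775 -0.13   1.186 -0.203] pos [0.5461 0.0424 0.1526] jaw -8.83 F [ 5.56 -1.3  -3.82] T [-0.265 -1.259  0.   ] tau7 -0.848 18.9
wrist guard_tab 0.88 [0.5474 0.0434 0.168 ] az -97.1
wrist guard_pivot 0.59 [0.5546 0.1023 0.133 ] az -169.2
wrist guard_window 0.84 [0.5424 0.012  0.137 ] az -97.8
side guard_tab 0.7 [0.549  0.0439 0.168 ] az -95.6
side guard_pivot 0.67 [0.559  0.1091 0.133 ] az 58.4
side guard_window 0.93 [0.5411 0.0061 0.137 ] az -98.1
top guard_tab 0.73 [0.556  0.0502 0.168 ] az -88.7
top guard_pivot 0.62 [ 0.3772 -0.5216  0.133 ] az -105.9
top guard_window 0.63 [0.5486 0.021  0.137 ] az -94.4
closed az -96.6986810875877
```

Emit:
jog_arm(translation=[[-2,0,0],[-3,0,0],[-3,0,0]], turn=[0,0,0])

```text
clock: 30.32
position: [0.5457, 0.0423, 0.1529]
ee_rot: [0.757, 0.653, 0.002, 0.003]
ft_force: [14.1, -0.2, -9.6]
grip_width: 0.225
```

```bash
python3 s.py|head -1
```

```text
30.32 j [-0.689  0.213  0.6    1.781 -0.125  1.181 -0.201] pos [0.5457 0.0423 0.1529] jaw -8.48 F [14.13 -0.16 -9.56] T [-0.063 -2.915 -0.051] tau7 -0.025 19.2
```

Emit:
jog_arm(translation=[[1,0,0],[2,0,0],[2,0,0],[2,0,0]], turn=[0,0,0,0])

```text
clock: 30.9
position: [0.5475, 0.0423, 0.1528]
ee_rot: [0.757, 0.653, 0.001, 0.003]
ft_force: [0.9, -1.0, 0.8]
grip_width: 0.218
```

Emit:
jog_arm(translation=[[0,0,0],[0,0,0],[0,0,0],[0,0,0],[0,0,15],[0,0,40],[0,0,70],[0,0,100],[0,0,120],[0,0,120],[0,0,120]], turn=[0,0,0,0,0,0,0,0,0,0,0], grip=45)

```text
clock: 31.82
position: [0.548, 0.0424, 0.2737]
ee_rot: [0.757, 0.653, 0.002, 0.003]
ft_force: [0.2, -0.3, -0.2]
grip_width: 0.529
```

```bash
python3 s.py|head -1; python3 g.py; python3 look.py 10.png >/dev/null
```

```text
31.82 j [-0.711  0.133  0.612  1.6   -0.074  1.424 -0.239] pos [0.548  0.0424 0.2737] jaw -8.41 F [ 0.16 -0.33 -0.22] T [ 0.058 -0.01  -0.01 ] tau7 -0.03 45.2
wrist guard_tab 0.68 [0.5473 0.0415 0.168 ] az -97.1
wrist guard_pivot 0.74 [0.5541 0.1038 0.133 ] az 114.3
wrist guard_window 0.92 [0.5418 0.0148 0.137 ] az -98.4
side guard_tab 0.58 [0.5425 0.0362 0.168 ] az -100.5
side guard_pivot 0.69 [0.5608 0.1027 0.133 ] az 3.7
side guard_window 0.7 [ 0.509  -0.0482  0.137 ] az -106.9
top guard_tab 0.65 [0.5515 0.05   0.168 ] az -93.6
top guard_window 0.8 [0.548  0.0181 0.137 ] az -94.6
closed az -96.6986810875877
```

View pics/10.png

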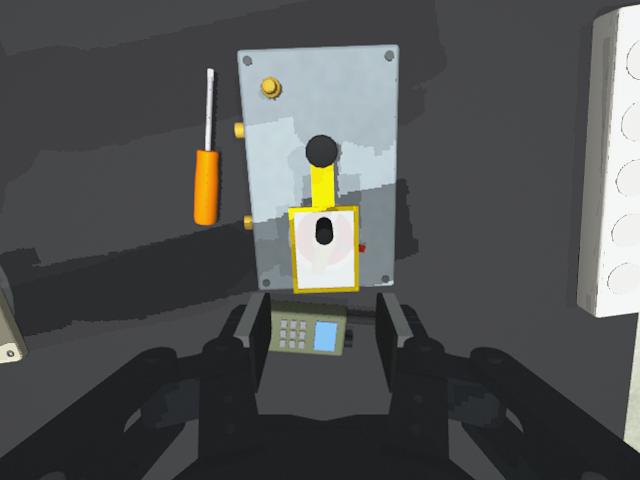

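The guard plate (323,250) covers the screw. The arm is clear, and the radio, screwdriver and adapter are where they were. I'm handing in.

```bash
python3 -c "
from workcell import manip
print(manip.hand_in())"
```

```text
the job is handed in; nothing more can be done
None
```

The thumbscrew is tightened and backed off, the guard is closed over it, and I handed the job in at about 32 s of the 67 s allowed. `hand_in` reported no verdict.

- **Tightening:** I turned the screw clockwise about 133° from its start, including about 7° against the spring. I held it for more than 0.5 s at a sensed torque of 0.33 to 0.38 N m, and no reading went near 0.6.
- **Quarter turn:** The marker stayed at the bottoming angle, not where the screw ended up after the 7° of spring wind-up. A plain 90° back-off therefore left the needle short, so I turned it back 97.3° in all. My last pictures put the needle 87° to 89° from the red pointer. The torque readings instead suggest almost exactly 90°. These two checks disagree by about 2°, which is within the measuring error, so I did not re-grip.
- **Guard:** I swung the guard by its tab to the firm stop, where it held against a 14 N push, then let go and lifted clear. The wrist camera then showed the plate over the screw at -97° to -98°, against -97° for closed. The top and side views were scattered, with low-confidence readings that disagreed by up to 10°.
- **Everything else:** The fingers stayed about 20 mm above the red ring while gripping the screw. In the last wrist picture the radio, screwdriver and adapter lay where they were. I did not re-check the tape, meter, mug and battery, but the arm never went down near them.

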